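# Run down the loose wing nut of a leaf press

## Robot

A 6-joint arm with a two-finger parallel gripper is mounted at the origin on a cart in front of the work surface, level with it; the furniture and walls round the work are solid. World frame = base frame: x ahead of the robot, y to its left, z up, the work surface at z = 0. Lengths are in m, angles in rad, forces in N, time in s.
With the tool pointing down it reaches from about 0.25 to 0.775 m from the base axis. Payload 4 kg.
Tool frame: the origin (TCP) lies between the finger pads; the fingertips stand 25 mm ahead of it and the grasp point (between the pads) lies 6 mm ahead of it (robot.tip_reach is the distance from the TCP to the fingertips, in m); z points along the fingers, y is the line along which they close (so a half turn about z gives the same grasp; the last joint's range is limited). The gripper opens to 94 mm and grips with 3 to 60 N. Pads are 16 mm wide; open, the fingers measure 119 mm over their backs; the gripper's body (75 mm by 177 mm) begins 78 mm behind the grasp point.
Start: joints at [1.01, 0.087, 1.371, -0, 1.684, -0.103], TCP at [0.243, 0.493, 0.231] pointing down, gripper open.
Joint ranges: [-3.1, 3.1], [-0.76, 2.03], [0.27, 2.55], [-1.08, 4.22], [0.17, 2.65], [-2.57, 2.57]. Speed limits (rad/s): [2.79, 2.79, 3.14, 3.14, 3.14, 3.14].

## Interface

Orientations are given as [roll, pitch, yaw] about the fixed x, y, z axes, in that order (R = Rz(yaw) Ry(pitch) Rx(roll)).
In Python, from bench import sensors, snapshot, camera_info, ticket, robot gives the robot as it stands.
- The arm moves only by the tool arm_command, never from a script. Its argument "plan" is a list of rows, each an object with "grip": the closure, from -1 (fully open) to 1 (shut); "slide": the shift along the tool's x, y, z normalised to -1 to 1, where 1 is 500 mm, a list of three; "spin": the turn about the tool's z normalised to -1 to 1, where 1 is 5 degrees. A call has 1 to 10 rows; each row shifts and turns the commanded pose from where the row before left it, along the tool's axes as they then stand; what a row does not reach is not made up. A row lasts 1/8 s, in which the tool goes at most 62.5 mm and 10.7 degrees, less where a joint would pass 70% of its speed; a pose out of reach is approached as far as the arm can. A call with a number of a shift or a turn outside -1 to 1 is refused whole. A call with a gripper value outside its range is refused whole. The fingers move at their own pace and stop on an object; the grip force is fixed at half the most. Time passes only in rows, so rows that do not move let the fingers close. It gives the time, the measured TCP pose, the force, the opening and the grip force at its end, in the units of the state.
- sensors.get_obs(): the state, without advancing time (a new reading comes with each control period).
- snapshot(name): name is "scene" or "top" or "wrist"; returns the picture (384x512x3 uint8, red, green, blue); there is no depth.
- camera_info(name): a dict with "fx", "fy", "cx", "cy" (pixels), "position" and "rotation" of the camera in the world. Camera axes: x right, y up, looking along -z (the intrinsics and any distortion apply to the point x, -y, -z); pixel columns grow to the right and rows downward; lengths in m; the calibration is good to about 2 mm. A picture is of the moment at which its call begins: read the wrist's pose just before it. camera_info takes no time and is no camera call; for the wrist camera it gives the pose at the moment of the call.
- ticket.close_job(): hands the job in; it is judged then, once.
The state is a dict: "time": time; "joint_positions": joint angles; "qvel": joint speeds; "joint_torque": joint torques, N m; "tool_pos": TCP position; "ee_rot": TCP orientation; "wrist_force": force on the tool from outside, world axes, zero at the start; "wrist_torque": the same for the moment, N m; "width": finger opening in m; "finger_force": force on a finger pad.
Only numpy, scipy, OpenCV 4.12 (cv2) and the standard library are available. Lean on these libraries where they do the work, as an engineer would, in place of code of your own. Each camera call takes 0.05 s, during which the arm holds its last target. There are 200 camera calls.

## Task

One of the two wing nuts on the leaf press is loose and stands clear of the board. Push its wings round clockwise, as seen from above, stroke after stroke with the fingertips, until the nut is screwed right down and stops; do not pinch or grip it, by wing or hub. Leave the tight nut as it is, disturb nothing that lies around, and finish with the hand clear.

Things in the scene. Friction and masses are not known exactly. Their poses are not given: they have to be found in the camera images.
- press: leaf press of pale wood, screwed to the desk (it cannot move): base board 150x240x18 mm, a stack of cards, top board 112x226 mm whose upper face is 48 mm above the desk. Origin at the centre of its underside; its long side runs along its y; the two studs stand at y = +85 and -85 mm on its centre line
- loose_center (a point): the loose brass wing nut, 70 mm over its two ears, axis vertical. Origin on the axis at the underside of its hub; z up, x runs along the ears (one towards +x, one towards -x), so it turns with the nut. 49.5 mm above the desk when tight, 8 mm more for each turn unscrewed: the nut sinks as it turns clockwise. A fixed 10 mm stud rises on the axis, to 78 mm above the desk
- loose_nut (a joint): how far the loose nut is unscrewed, rad: 0 = tight against its stop; grows counter-clockwise seen from above (7.5 at most); 4.3 to 6.3 at the start. Light friction (about 0.05 Nm, some 2 N at the ear); it stays where it is left
- snug_center (a point): the tight wing nut, same make and axes, 170 mm from the loose one at the other end of the press (which end is which varies). Origin 49.5 mm above the desk, on its axis at the underside of the hub
- snug_nut (a joint): how far the tight nut is unscrewed, rad; 0 at the start and must stay so; stiff (0.4 Nm)
- loose_push: halves of the ears that clockwise pushing presses on: +y face of the +x ear, -y face of the -x ear. Origin and axes as loose_center. Each ear is an upright round disc 10 mm thick (y from -5 to +5 mm), 26 mm across, its centre 22 mm from the axis and 21 mm above the origin: it spans 9 to 35 mm from the axis and 8 to 34 mm above the origin
- loose_back: the other halves of the same ears (disc 21 mm across): -y face of the +x ear, +y face of the -x ear. Pushing here unscrews the nut. Origin and axes as loose_center
- loose_hub: round hub of the loose nut, 23 mm across below, 17 mm above, 12 mm high; not to be pinched. Origin and axes as loose_center
- wood_star: pale wooden five-pointed star, 46x49x8 mm, loose, lying on the middle of the press's top board; origin at the centre of its underside. Bystander: leave it alone
- eraser: eraser in a card sleeve, 18x42x12 mm, loose, on the desk beside the press; origin at the centre of its underside. Bystander: leave it alone
- washi_roll: roll of paper tape, 43 mm across, 15 mm high, loose, on the desk beside the press; origin at the centre of its underside. Bystander: leave it alone
- glue_stick: white glue stick standing upright, 22 mm across, 86 mm high, loose, on the desk beside the press; origin at the centre of its underside. Bystander: leave it alone
- tealight: tealight in a foil cup, 39 mm across, 19 mm high, loose, on the desk beside the press; origin at the centre of its underside. Bystander: leave it alone
- notebook: brown notebook, 149x106x13 mm, loose, on the left of the desk; origin at the centre of its underside. Bystander: leave it alone

How it is judged:
By the outcome, as a careful person would: the job done as asked, in the order asked, and still so for the second after the job is handed in, with the robot touching nothing.
It also fails if it takes over 70 s, if anything falls off the work surface, if the arm or the gripper's body presses on something with over 40 N, if the wrist force passes 120 N, or if a joint passes its speed limit or range.

## Working session

There is one attempt and no reset: what is moved stays moved. The work goes in short steps, Python scripts to look and compute and a tool call to move; the robot and the scene stay as the last step left them, time stands still between calls to the robot, and variables do not carry over. Pictures are saved under pics/ and viewed, at most 10 in all, crops included, and the job is handed in when it is done.

Besides the shell and the picture viewer there is one more tool, called as name([rows], argument=value, ...), one row to a line, values as JSON. arm_command: Moves the arm, as the interface text tells. Scaled input: -1 to 1 covers 500 mm each way for a shift and 5 degrees each way for a turn. Its arguments: {"type":"object","properties":{"plan":{"type":"array","items":{"type":"object","properties":{"grip":{"type":"number"},"slide":{"type":"array","items":{"type":"number"}},"spin":{"type":"number"}}}}},"required":["plan"]}

```bash
mkdir -p pics; ls; python3 - <<'E'
from bench import sensors, snapshot, camera_info, ticket, robot
import cv2,numpy as np
o=sensors.get_obs()
for k,v in o.items(): print(k,np.round(v,3))
for n in ["scene","top"]:
    im=snapshot(n); cv2.imwrite(f"pics/{n}0.png",im[...,::-1]); print(camera_info(n))
E
```

```text
pics
time 0.0
joint_positions [ 1.01   0.088  1.372 -0.     1.684 -0.103]
qvel [-0.002  0.    -0.    -0.     0.    -0.001]
joint_torque [-1.0000e-03 -3.4019e+01 -3.0242e+01  7.2000e-02  3.3000e-02 -0.0000e+00]
tool_pos [0.243 0.493 0.229]
ee_rot [-3.139 -0.     2.684]
wrist_force [-0.099  0.453 -0.849]
wrist_torque [-0.051 -0.007  0.012]
finger_force 0.0
width 0.094
{'fx': 466.2055558142825, 'fy': 466.2055558142825, 'cx': 253.16849287919132, 'cy': 195.25497723965805, 'position': array([ 0.15558142, -0.54490126,  0.9881873 ]), 'rotation': array([ 0.70828048,  0.01360009, -0.53206603])}
{'fx': 377.7943724557659, 'fy': 377.7943724557659, 'cx': 260.3547660227055, 'cy': 194.50356443703845, 'position': array([0.38209585, 0.13103408, 1.04589964]), 'rotation': array([ 0.1715412,  0.0282572, -1.5795201])}
```

View pics/scene0.png

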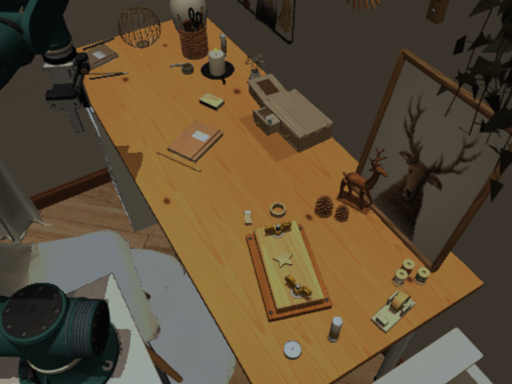

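View pics/top0.png

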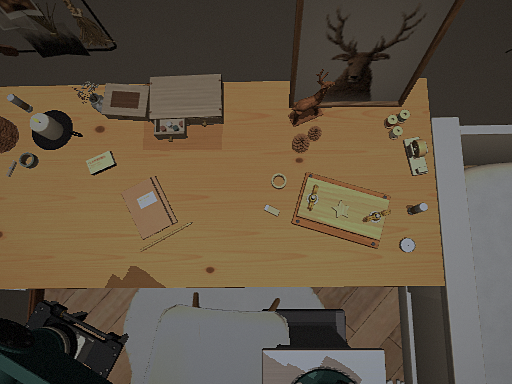

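```bash
cat > h.py <<'E'
import numpy as np, cv2
from scipy.spatial.transform import Rotation as R
from bench import sensors, snapshot, camera_info, ticket, robot
def cam(n):
    c=camera_info(n); return c,R.from_euler('xyz',c['rotation']).as_matrix()
def ray(c,uv):
    c,M=c; d=np.array([(uv[0]-c['cx'])/c['fx'],-(uv[1]-c['cy'])/c['fy'],-1.]); return np.array(c['position']),M@d
def onplane(c,uv,z):
    p,d=ray(c,uv); return p+d*(z-p[2])/d[2]
def proj(c,P):
    c,M=c; q=M.T@(np.asarray(P)-c['position']); return np.array([c['cx']+c['fx']*q[0]/-q[2],c['cy']-c['fy']*q[1]/-q[2]])
def tri(c1,u1,c2,u2):
    p,d=ray(c1,u1);q,e=ray(c2,u2)
    s=np.linalg.lstsq(np.c_[d,-e],q-p,rcond=None)[0]; a=p+s[0]*d;b=q+s[1]*e
    return (a+b)/2,np.linalg.norm(a-b)
E
python3 - <<'E'
from h import *
a=cv2.imread('pics/top0.png')[165:255,260:440]; b=cv2.imread('pics/scene0.png')[195:365,235:355]
cv2.imwrite('pics/topc.png',cv2.resize(a,None,fx=4.4,fy=4.4,interpolation=cv2.INTER_CUBIC))
cv2.imwrite('pics/scenec.png',cv2.resize(b,None,fx=3.5,fy=3.5,interpolation=cv2.INTER_CUBIC))
c=cam('top'); d=cam('scene')
for uv in [(303,173),(391,191),(379,248),(292,225)]: print(onplane(c,uv,.018))
print(proj(c,[0,0,0]),onplane(c,(407,245),.019),onplane(d,(292,349),.019))
E
```

```text
[0.6195617  0.03937541 0.018     ]
[ 0.56535587 -0.19958868  0.018     ]
[ 0.41106236 -0.15741513  0.018     ]
[0.475202   0.07323055 0.018     ]
[324.74722954 411.88314395] [ 0.41824829 -0.2317109   0.019     ] [ 0.41731347 -0.23753158  0.019     ]
```

View pics/topc.png

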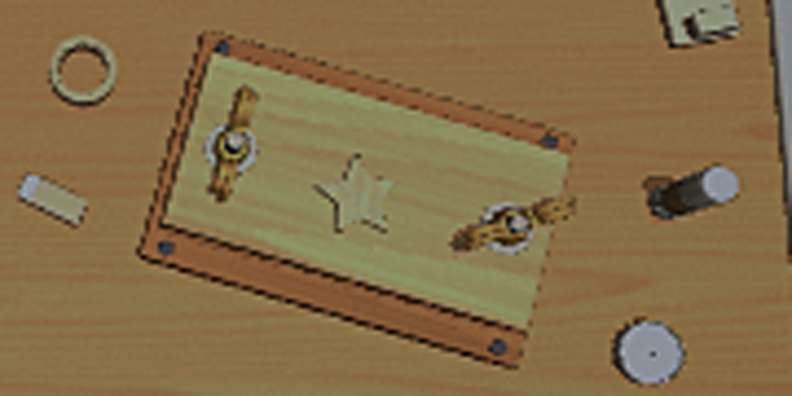

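View pics/scenec.png

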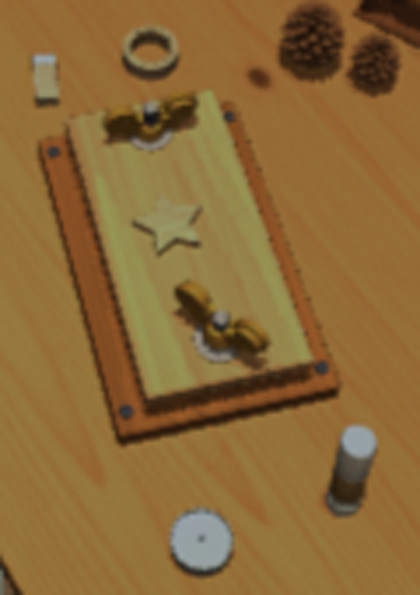

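```bash
python3 - <<'E'
from h import *
c=cam('top'); d=cam('scene')
T=lambda u,v:(260+u/4.4-.4,165+v/4.4-.4); S=lambda u,v:(235+u/3.5-.35,195+v/3.5-.35)
for n,t,s in [('Lstud',(236,143),(152,110)),('Lear1',(245,103),(180,107)),('Lear2',(218,186),(122,122)),('Rstud',(516,222),(221,319)),('RearA',(462,238),(192,297)),('RearB',(560,207),(250,335)),('glue',(720,185),(360,440)),('star',(357,193),(168,225))]:
    print(n,*[np.round(x,4) for x in tri(c,T(*t),d,S(*s))], np.round(onplane(c,T(*t),.078),4), np.round(onplane(d,S(*s),.078),4))
E
```

```text
Lstud [0.5429 0.0194 0.0744] 0.0018 [0.5414 0.0201 0.078 ] [0.5422 0.0169 0.078 ]
Lear1 [0.5653 0.0136 0.0701] 0.003 [0.5653 0.014  0.078 ] [0.5603 0.0091 0.078 ]
Lear2 [0.5213 0.0287 0.0635] 0.0069 [0.516  0.0314 0.078 ] [0.519  0.0189 0.078 ]
Rstud [ 0.4932 -0.1416  0.0734] 0.0002 [ 0.4927 -0.1403  0.078 ] [ 0.4914 -0.1436  0.078 ]
RearA [ 0.4876 -0.1134  0.0627] 0.0048 [ 0.4838 -0.1087  0.078 ] [ 0.4845 -0.1211  0.078 ]
RearB [ 0.4998 -0.1645  0.0826] 0.0018 [ 0.5012 -0.1662  0.078 ] [ 0.5006 -0.1623  0.078 ]
glue [ 0.5126 -0.2561  0.0864] 0.0017 [ 0.5129 -0.2591  0.078 ] [ 0.5167 -0.2537  0.078 ]
star [ 0.5129 -0.0539  0.0504] 0.0035 [ 0.5109 -0.0493  0.078 ] [ 0.5007 -0.0679  0.078 ]
```

arm_command([
  {"grip":-1,"slide":[0,0,-0.01],"spin":-0.875},
  {"grip":-1,"slide":[0,0,-0.01],"spin":-0.875},
  {"grip":-1,"slide":[0,0,-0.01],"spin":-0.875},
  {"grip":-1,"slide":[0,0,-0.01],"spin":-0.875},
  {"grip":-1,"slide":[0,0,-0.01],"spin":-0.875},
  {"grip":-1,"slide":[0,0,-0.01],"spin":-0.875},
])

```text
time: 0.85
tool_pos: [0.2429, 0.4932, 0.26]
ee_rot: [-3.141, -0.001, -3.139]
wrist_force: [-0.3, 0.6, -0.5]
width: 0.0939
finger_force: 0.0
```

arm_command([
  {"grip":1,"slide":[-0.055,-0.11,0],"spin":0},
  {"grip":1,"slide":[-0.055,-0.11,0],"spin":0},
  {"grip":1,"slide":[-0.055,-0.11,0],"spin":0},
  {"grip":1,"slide":[-0.055,-0.11,0],"spin":0},
  {"grip":1,"slide":[-0.055,-0.11,0],"spin":0},
  {"grip":1,"slide":[-0.055,-0.11,0],"spin":0},
  {"grip":1,"slide":[-0.055,-0.11,0],"spin":0},
  {"grip":1,"slide":[-0.055,-0.11,0],"spin":0},
  {"grip":1,"slide":[-0.05,-0.11,0],"spin":0},
  {"grip":1,"slide":[-0.05,-0.11,0],"spin":0},
])

```text
time: 2.1
tool_pos: [0.5136, -0.0584, 0.26]
ee_rot: [3.141, -0.0, -3.141]
wrist_force: [0.2, 0.7, 0.1]
width: 0.0009
finger_force: 0.0
```

```bash
python3 - <<'E'
from h import *
o=sensors.get_obs(); print(o['time'],o['tool_pos'],o['ee_rot'],o['width'],np.round(o['joint_positions'],2),o['wrist_force'])
c=camera_info('wrist'); print(c)
im=snapshot('wrist'); cv2.imwrite('pics/w1.png',im[...,::-1])
cw=(c,R.from_euler('xyz',c['rotation']).as_matrix())
for P in [(.542,.0185,.078),(.493,-.1415,.078)]: print(proj(cw,P))
E
```

```text
2.1 [ 0.51361504 -0.05843549  0.25997705] [ 3.14102512e+00 -4.89703769e-04 -3.14147243e+00] 0.0009379835558013078 [-0.22  0.01  1.39  0.    1.74 -1.79] [0.16449576 0.74826226 0.12725949]
{'fx': 313.0605751703179, 'fy': 313.0605751703179, 'cx': 258.6969534201473, 'cy': 196.8033033276827, 'position': array([ 0.43518198, -0.05643497,  0.41303165]), 'rotation': array([-2.73857876e-01, -7.71843454e-04,  1.57110834e+00])}
[325.17768326 207.70112456]
[179.6786544  164.44026939]
```

View pics/w1.png

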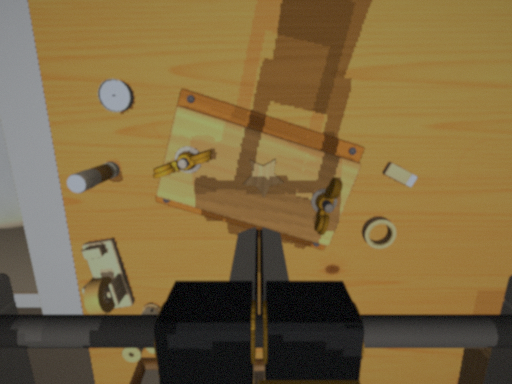

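arm_command([
  {"grip":1,"slide":[0,0,0.06],"spin":0},
  {"grip":1,"slide":[0,0,0.06],"spin":0},
  {"grip":1,"slide":[0,0,0.06],"spin":0},
  {"grip":1,"slide":[0,0,0],"spin":0},
])

```text
time: 2.65
tool_pos: [0.5112, -0.0559, 0.1671]
ee_rot: [3.14, -0.007, -3.141]
wrist_force: [-0.4, 0.2, -0.3]
width: 0.0002
finger_force: 0.0
```

```bash
cat >> h.py <<'E'
import json
def wsnap(n):
    c=camera_info('wrist'); im=snapshot('wrist'); cv2.imwrite(f'pics/{n}.png',im[...,::-1])
    json.dump({k:(v.tolist() if hasattr(v,'tolist') else v) for k,v in c.items()},open(f'pics/{n}.json','w'))
def wload(n):
    c=json.load(open(f'pics/{n}.json')); c['position']=np.array(c['position']); return c,R.from_euler('xyz',c['rotation']).as_matrix()
E
python3 -c "
from h import *
wsnap('a')"
```

arm_command([
  {"grip":1,"slide":[0,0.08,0],"spin":0},
  {"grip":1,"slide":[0,0.08,0],"spin":0},
  {"grip":1,"slide":[0,0.08,0],"spin":0},
  {"grip":1,"slide":[0,0.08,0],"spin":0},
  {"grip":1,"slide":[0,0,0],"spin":0},
])

```text
time: 3.32
tool_pos: [0.5139, 0.1059, 0.1726]
ee_rot: [3.141, 0.003, -3.137]
wrist_force: [0.0, -0.6, 0.8]
width: 0.0004
finger_force: 0.0
```

```bash
python3 -c "
from h import *
wsnap('b')"
```

arm_command([
  {"grip":1,"slide":[0,-0.11,0],"spin":0},
  {"grip":1,"slide":[0,-0.11,0],"spin":0},
  {"grip":1,"slide":[0,-0.11,0],"spin":0},
  {"grip":1,"slide":[0,-0.11,0],"spin":0},
  {"grip":1,"slide":[0,-0.11,0],"spin":0},
  {"grip":1,"slide":[0,-0.09,0],"spin":0},
  {"grip":1,"slide":[0,0,0],"spin":0},
])

```text
time: 4.25
tool_pos: [0.5125, -0.2209, 0.1711]
ee_rot: [-3.14, 0.001, 3.135]
wrist_force: [0.0, 0.2, 0.0]
width: 0.0001
finger_force: 0.0
```

```bash
python3 - <<'E'
from h import *
wsnap('c')
L=(.542,.0185,.078);Rr=(.493,-.1415,.078)
out=[]
for n,P in [('a',L),('b',L),('a',Rr),('c',Rr)]:
    c=wload(n); u=proj(c,P).round().astype(int); print(n,P,u)
    im=cv2.imread(f'pics/{n}.png'); im=cv2.copyMakeBorder(im,100,100,100,100,cv2.BORDER_CONSTANT)
    x0,y0=u-[48,36]; k=im[y0+100:y0+172,x0+100:x0+196]; print('crop origin',x0,y0)
    out.append(cv2.resize(k,None,fx=4,fy=4,interpolation=cv2.INTER_CUBIC))
cv2.imwrite('pics/m.png',np.vstack([np.hstack(out[:2]),np.hstack(out[2:])]))
E
```

```text
a (0.542, 0.0185, 0.078) [345 245]
crop origin 297 209
b (0.542, 0.0185, 0.078) [154 238]
crop origin 106 202
a (0.493, -0.1415, 0.078) [148 188]
crop origin 100 152
c (0.493, -0.1415, 0.078) [354 184]
crop origin 306 148
```

View pics/m.png

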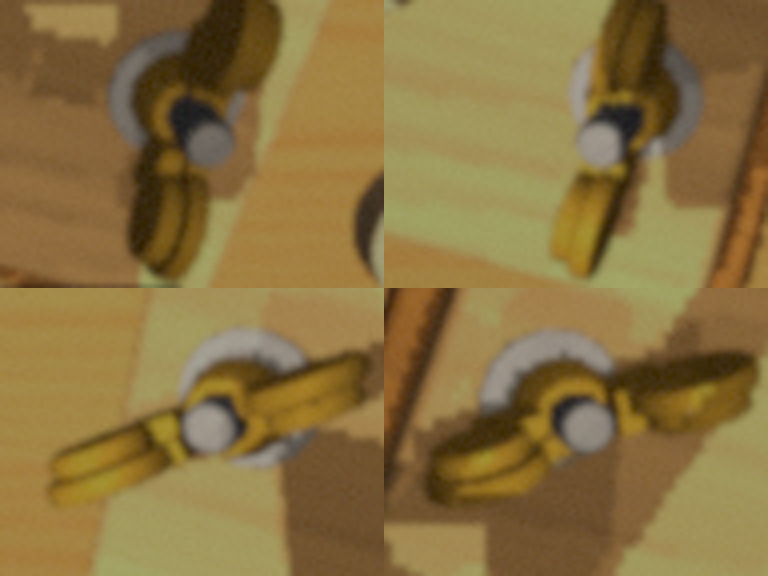

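```bash
python3 - <<'E'
from h import *
a=wload('a');b=wload('b');c=wload('c')
A=lambda u,v:(100+u/4-.4,152+v/4-.4); C=lambda u,v:(306+u/4-.4,148+v/4-.4)
for n,p,q in [('stud',(210,140),(199,139)),('ear-',(52,192),(48,190)),('ear+',(365,80),(371,84))]:
    print(n,*tri(a,A(*p),c,C(*q)), onplane(a,A(*p),.077),onplane(c,C(*q),.077))
print('Lstud',*tri(a,(297+209/4,209+144/4),b,(106+215/4,202+144/4)))
E
```

```text
stud [ 0.49260085 -0.13974836  0.07437815] 0.00014039301620198528 [ 0.49204607 -0.13884205  0.077     ] [ 0.49191381 -0.14057668  0.077     ]
ear- [ 0.50220182 -0.17092594  0.0785949 ] 0.00037619603652074864 [ 0.5028494  -0.17171823  0.077     ] [ 0.50244872 -0.17063083  0.077     ]
ear+ [ 0.48033455 -0.10718306  0.07709444] 0.0009405924081271021 [ 0.47987377 -0.10718422  0.077     ] [ 0.48083114 -0.10710167  0.077     ]
Lstud [0.54315635 0.02310185 0.07596518] 0.00010754102763408247
```

arm_command([
  {"grip":1,"slide":[-0.008,0.08,0],"spin":0},
  {"grip":1,"slide":[-0.008,0.08,0],"spin":0},
  {"grip":1,"slide":[0,0,0],"spin":0},
  {"grip":1,"slide":[0,0,0],"spin":0},
  {"grip":1,"slide":[0,0,0],"spin":0},
])

```text
time: 4.92
tool_pos: [0.5213, -0.1371, 0.1707]
ee_rot: [-3.141, 0.0, 3.141]
wrist_force: [-0.3, -0.6, 0.4]
width: 0.0003
finger_force: 0.0
```

arm_command([
  {"grip":1,"slide":[0,-0.005,0.04],"spin":0},
  {"grip":1,"slide":[0,0,0.04],"spin":0},
  {"grip":1,"slide":[0,0,0.04],"spin":0},
  {"grip":1,"slide":[0,0,0.037],"spin":0},
  {"grip":1,"slide":[0,0,0],"spin":0},
  {"grip":1,"slide":[0,0,0],"spin":0},
])

```text
time: 5.68
tool_pos: [0.5217, -0.1394, 0.0926]
ee_rot: [-3.141, 0.001, -3.142]
wrist_force: [1.0, -0.2, -0.4]
width: 0.0001
finger_force: 0.0
```

arm_command([
  {"grip":1,"slide":[0.0009,-0.0101,0],"spin":0},
  {"grip":1,"slide":[0.0026,-0.0098,0],"spin":0},
  {"grip":1,"slide":[0.0043,-0.0092,0],"spin":0},
  {"grip":1,"slide":[0.0058,-0.0083,0],"spin":0},
  {"grip":1,"slide":[0.0071,-0.0071,0],"spin":0},
  {"grip":1,"slide":[0.0083,-0.0058,0],"spin":0},
  {"grip":1,"slide":[0.0092,-0.0043,0],"spin":0},
  {"grip":1,"slide":[0.0098,-0.0026,0],"spin":0},
  {"grip":1,"slide":[0.0101,-0.0009,0],"spin":0},
])

```text
time: 6.8
tool_pos: [0.4923, -0.1687, 0.0923]
ee_rot: [-3.14, 0.001, -3.141]
wrist_force: [3.0, 0.4, -0.7]
width: 0.0003
finger_force: 1.4
```

```bash
python3 - <<'E'
from h import *
o=sensors.get_obs(); print(o['time'],o['tool_pos'],o['wrist_force'],o['wrist_torque'],o['finger_force'])
a=snapshot('top')[165:255,340:440,::-1]; b=snapshot('scene')[235:355,235:355,::-1]
cv2.imwrite('pics/n.png',np.hstack([cv2.resize(a,(400,360),interpolation=2),cv2.resize(b,(360,360),interpolation=2)]))
E
```

```text
6.8 [ 0.49231746 -0.16869808  0.09234522] [ 3.01596197  0.44529456 -0.70847774] [-0.06732986 -0.59756932  0.00535514] 1.3923510652966797
```

View pics/n.png

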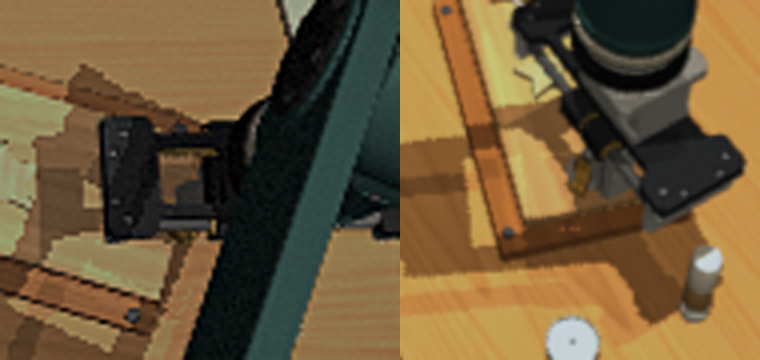

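The picture shows one ear ahead of the closed fingertips (scene crop near (580,175)), being pushed with about 3 N as expected. I'll carry on round.

arm_command([
  {"grip":1,"slide":[0.0101,0.0009,0],"spin":0},
  {"grip":1,"slide":[0.0098,0.0026,0],"spin":0},
  {"grip":1,"slide":[0.0092,0.0043,0],"spin":0},
  {"grip":1,"slide":[0.0083,0.0058,0],"spin":0},
  {"grip":1,"slide":[0.0071,0.0071,0],"spin":0},
  {"grip":1,"slide":[0.0058,0.0083,0],"spin":0},
  {"grip":1,"slide":[0.0043,0.0092,0],"spin":0},
  {"grip":1,"slide":[0.0026,0.0098,0],"spin":0},
  {"grip":1,"slide":[0.0009,0.0101,0],"spin":0},
])

```text
time: 8.02
tool_pos: [0.4627, -0.1384, 0.0917]
ee_rot: [3.141, -0.001, -3.141]
wrist_force: [0.1, -1.8, -0.3]
width: 0.0005
finger_force: 0.9
```

arm_command([
  {"grip":1,"slide":[-0.0009,0.0101,0],"spin":0},
  {"grip":1,"slide":[-0.0026,0.0098,0],"spin":0},
  {"grip":1,"slide":[-0.0043,0.0092,0],"spin":0},
  {"grip":1,"slide":[-0.0058,0.0083,0],"spin":0},
  {"grip":1,"slide":[-0.0071,0.0071,0],"spin":0},
  {"grip":1,"slide":[-0.0083,0.0058,0],"spin":0},
  {"grip":1,"slide":[-0.0092,0.0043,0],"spin":0},
  {"grip":1,"slide":[-0.0098,0.0026,0],"spin":0},
])

```text
time: 9.02
tool_pos: [0.4869, -0.1101, 0.0915]
ee_rot: [3.141, -0.002, -3.141]
wrist_force: [-2.4, 0.2, -1.4]
width: 0.0001
finger_force: 1.2
```

arm_command([
  {"grip":1,"slide":[-0.005,0.0007,0],"spin":0},
  {"grip":1,"slide":[-0.0051,0.0002,0],"spin":0},
  {"grip":1,"slide":[-0.0051,-0.0002,0],"spin":0},
  {"grip":1,"slide":[-0.005,-0.0007,0],"spin":0},
  {"grip":1,"slide":[-0.0049,-0.0011,0],"spin":0},
])

```text
time: 9.65
tool_pos: [0.5001, -0.1109, 0.0921]
ee_rot: [3.141, 0.001, -3.141]
wrist_force: [-2.7, 0.7, -0.9]
width: 0.0008
finger_force: 0.9
```

```bash
python3 - <<'E'
from h import *
wsnap('d'); cw=wload('d'); u=proj(cw,(.492,-.1396,.078)).round(); print(u)
cv2.imwrite('pics/dd.png',cv2.resize(cv2.imread('pics/d.png')[130:330,130:380],None,fx=3,fy=3,interpolation=2))
E
```

```text
[205. 236.]
```

View pics/dd.png

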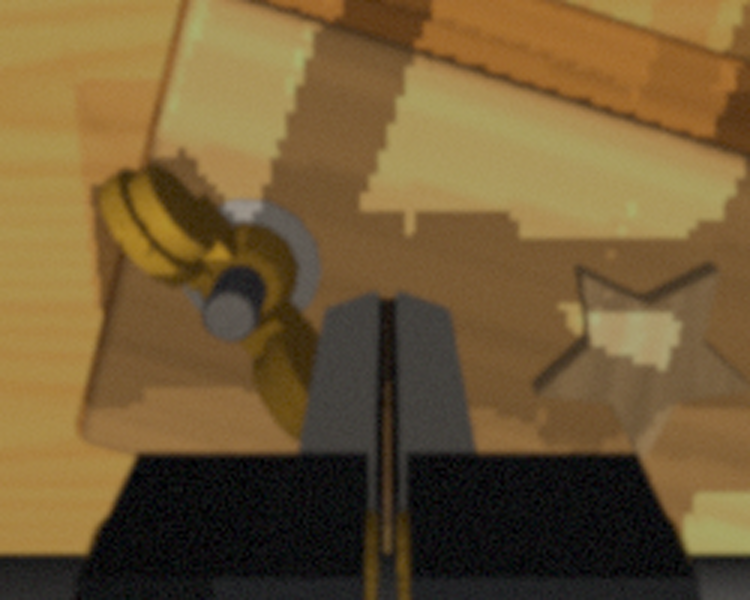

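arm_command([
  {"grip":1,"slide":[-0.0048,-0.0015,0],"spin":0},
  {"grip":1,"slide":[-0.0047,-0.0019,0],"spin":0},
  {"grip":1,"slide":[-0.0045,-0.0023,0],"spin":0},
])

```text
time: 10.07
tool_pos: [0.5071, -0.1138, 0.092]
ee_rot: [3.141, 0.0, -3.141]
wrist_force: [-1.3, 1.4, -0.2]
width: 0.0006
finger_force: 0.8
```

arm_command([
  {"grip":1,"slide":[-0.0043,-0.0027,0],"spin":0},
  {"grip":1,"slide":[-0.004,-0.0031,0],"spin":0},
  {"grip":1,"slide":[-0.0037,-0.0034,0],"spin":0},
])

```text
time: 10.45
tool_pos: [0.513, -0.1185, 0.092]
ee_rot: [3.141, 0.0, -3.141]
wrist_force: [-0.8, 1.7, -0.2]
width: 0.0004
finger_force: 0.7
```

arm_command([
  {"grip":1,"slide":[-0.0034,-0.0037,0],"spin":0},
  {"grip":1,"slide":[-0.0031,-0.004,0],"spin":0},
  {"grip":1,"slide":[-0.0027,-0.0043,0],"spin":0},
])

```text
time: 10.82
tool_pos: [0.5175, -0.1244, 0.092]
ee_rot: [3.141, 0.0, -3.141]
wrist_force: [-1.4, 2.8, -0.4]
width: 0.0004
finger_force: 1.2
```

arm_command([
  {"grip":1,"slide":[-0.0023,-0.0045,0],"spin":0},
  {"grip":1,"slide":[-0.0019,-0.0047,0],"spin":0},
  {"grip":1,"slide":[-0.0015,-0.0048,0],"spin":0},
])

```text
time: 11.2
tool_pos: [0.5201, -0.1307, 0.0917]
ee_rot: [3.14, -0.0, -3.141]
wrist_force: [-1.9, 6.9, -0.4]
width: 0.0007
finger_force: 2.9
```

arm_command([
  {"grip":1,"slide":[-0.0011,-0.0049,0],"spin":0},
])

```text
time: 11.32
tool_pos: [0.5202, -0.1312, 0.0916]
ee_rot: [3.135, -0.002, -3.141]
wrist_force: [-3.3, 11.2, 1.4]
width: 0.0006
finger_force: 5.0
```

arm_command([
  {"grip":1,"slide":[-0.0007,-0.005,0],"spin":0},
  {"grip":1,"slide":[0,0,0],"spin":0},
  {"grip":1,"slide":[0,0,0],"spin":0},
])

```text
time: 11.7
tool_pos: [0.5203, -0.1316, 0.0915]
ee_rot: [3.131, -0.003, -3.14]
wrist_force: [-3.6, 12.8, 2.7]
width: 0.0005
finger_force: 6.1
```

arm_command([
  {"grip":1,"slide":[0,0.01,0],"spin":0},
  {"grip":1,"slide":[0,0.01,0],"spin":0},
  {"grip":1,"slide":[0,0.01,0],"spin":0},
  {"grip":1,"slide":[0,0,-0.04],"spin":0},
  {"grip":1,"slide":[0,0,-0.06],"spin":0},
  {"grip":1,"slide":[0,0,-0.08],"spin":0},
  {"grip":1,"slide":[0,0.06,0],"spin":0},
  {"grip":1,"slide":[0,0.06,0],"spin":0},
  {"grip":1,"slide":[0,0,0],"spin":0},
  {"grip":1,"slide":[0,0,0],"spin":0},
])

```text
time: 12.95
tool_pos: [0.5213, -0.0621, 0.1821]
ee_rot: [-3.141, 0.001, -3.141]
wrist_force: [0.6, -0.5, 0.6]
width: 0.0002
finger_force: 0.0
```

```bash
python3 - <<'E'
from h import *
o=sensors.get_obs(); print(o['time'],o['tool_pos'],o['wrist_force'])
wsnap('e'); cw=wload('e'); print([proj(cw,(x,y,.078)).round() for x,y in ((.492,-.1396),(.543,.021))])
cv2.imwrite('pics/ee.png',cv2.resize(cv2.imread('pics/e.png')[120:320,60:410],None,fx=2.2,fy=2.2,interpolation=2))
E
```

```text
12.95 [ 0.52126674 -0.06207082  0.18210063] [ 0.62999444 -0.46361871  0.60889252]
[array([163., 170.]), array([351., 227.])]
```

View pics/ee.png

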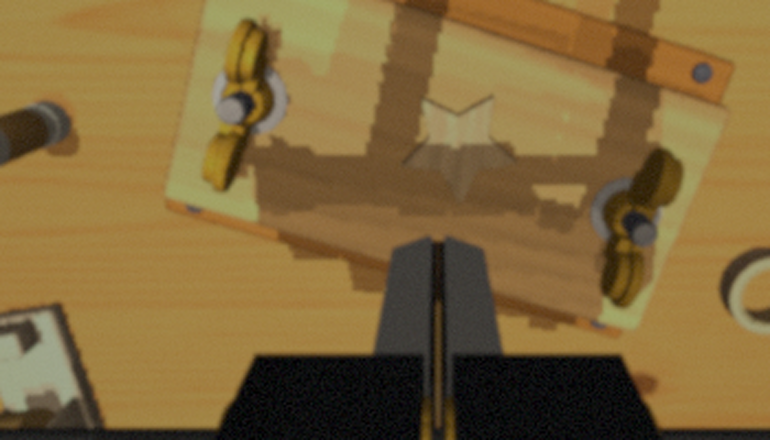

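The picture shows the loose nut at (237,105) now sitting on its washer just like the tight one at (637,228), and parallel to it. The star and the other things are where they were, and the hand is clear.

```bash
python3 -c "
from bench import ticket
print(ticket.close_job())"
```

```text
the job is handed in; nothing more can be done
None
```

I screwed the loose nut (the one at the press's -y end) down to its stop with the closed fingertips, in one orbit of about 5.3 rad. The final push stalled at about 13 N, the last picture shows the star and tight nut undisturbed, and I handed the job in at about 13 s with the hand clear.

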